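# Erect the fold-up parts tray and snap its locking cap home

### The job

Fold up the parts tray on the bench: swing its three flat walls fully upright by pushing their tongues in and down, then fetch the black flanged snap cap and press it straight down onto the stud in the middle of the tray until it clicks fully home over the tongues. Do not let go: once it has clicked, keep pressing the cap down firmly with about 10 N, and finish like that, with the gripper still on the cap and pressing. Leave the other things on the bench where they are.

Things in the scene. Friction and masses are not known exactly. Their poses are not given: they have to be found in the camera images.
- tray: fold-up parts tray of bare aluminium on a grey base 116 x 116 x 14 mm, fixed to the bench (place and yaw vary). Origin: centre of the base's underside, on the bench. +x points to its far hinged wall, +y to the left one, -y to the right one; at -x stands a fixed wall, top at 68 mm. The hinged walls are 100 mm long, 50 mm high, 3 mm thick; hinge lines 55 mm from the centre, 16 mm above the bench
- wall_left (a joint): hinge of the wall on the tray's +y side, rad: 0 = lying flat outwards (its tongue straight up), 1.571 = upright, at its stop (tongue level on the floor, its end 13 mm from the stud's axis). Starts at 0 to 0.35. Stiff: it stays where it is left
- tongue_left (a point): middle of the free end of the tongue of the +y wall. The tongue (30 mm wide, 42 mm long from the hinge line, 2 mm thick) is rigidly square to the wall at the middle of its hinge line; pushed from its outer side inwards to the stud and down (1 to 2 N at 30 mm from the hinge), it swings the wall up
- wall_far (a joint): hinge of the wall on the tray's +x side, rad: 0 = lying flat outwards (its tongue straight up), 1.571 = upright, at its stop (tongue level on the floor, its end 13 mm from the stud's axis). Starts at 0 to 0.35. Stiff: it stays where it is left
- tongue_far (a point): middle of the free end of the tongue of the +x wall. The tongue (30 mm wide, 42 mm long from the hinge line, 2 mm thick) is rigidly square to the wall at the middle of its hinge line; pushed from its outer side inwards to the stud and down (1 to 2 N at 30 mm from the hinge), it swings the wall up
- wall_right (a joint): hinge of the wall on the tray's -y side, rad: 0 = lying flat outwards (its tongue straight up), 1.571 = upright, at its stop (tongue level on the floor, its end 13 mm from the stud's axis). Starts at 0 to 0.35. Stiff: it stays where it is left
- tongue_right (a point): middle of the free end of the tongue of the -y wall. The tongue (30 mm wide, 42 mm long from the hinge line, 2 mm thick) is rigidly square to the wall at the middle of its hinge line; pushed from its outer side inwards to the stud and down (1 to 2 N at 30 mm from the hinge), it swings the wall up
- stud: steel stud fixed in the middle of the tray, origin and axes as the tray's: post 13 mm wide with a flat collar at its foot (24 mm wide, its top 17.5 mm above the bench) on which the pressed cap comes to rest. Four sprung steel balls in the post, 21 mm across over the balls, centred 27.7 mm above the bench, give the click
- stud_top (a point): tapered tip of the stud, on its axis, 38 mm above the bench. A cap put on the stud first rests on the balls, underside about 31 mm above the bench; it takes 10 to 16 N for 3 mm, then the force drops; keep pressing, near the end it is drawn down by itself and clicks onto the collar, underside 17.5 mm above the bench, flange over the tongues. It stays clicked
- cap_center (a point): loose black plastic snap cap standing upright on the bench, open end down: at the bottom a round flange 52 mm wide, 6 mm high; above it a round hub 30 mm wide to grip; 38 mm high in all, about 50 g. This point: on its axis, half-way up (19 mm above its underside). Hole in the underside: 17 mm wide for 6 mm, then 23 mm wide, 24 mm deep in all
- rubber_foot: a solid black rubber machine foot, round, 42 mm wide and 24 mm high, no flange and no hole; bystander; leave it alone
- tape_roll: a cardboard tape core, ring 68 mm wide, 24 mm high, lying flat; bystander; leave it alone
- screwdriver: a screwdriver lying between the robot and the tray; bystander; leave it alone
- socket: a steel socket standing upright, 28 mm wide, 38 mm high; bystander; leave it alone
- hammer: a hammer lying on the robot's right; bystander; leave it alone
- wrench: a wrench lying on the robot's right; bystander; leave it alone
- spray_can: a spray can, 60 mm wide, 170 mm high, on the robot's left; bystander; leave it alone
Mind the look-alikes: they are no part of the job. Several things look just like the part that bears cap_center: the one meant starts farthest to the robot's right.

How it is judged:
On the way, in this order (a step that is already met when the one before it is completed fails the run):
1. all three hinged walls stand upright (value of joint each of wall_left, wall_far, wall_right above 1.47 rad), for 0.2 s.
2. the cap has clicked home on the stud with the walls still upright (all of step 1 and z of cap_center in the frame of tray between 0.0345 and 0.038 m and horizontal distance between cap_center and stud_top below 0.003 m and angle between the z axis of cap_center and the z axis of tray, either way round below 0.08 rad), for 0.2 s.
At the end, for the whole second after the job is handed in: The three hinged walls are upright (over 1.47 rad); the cap is clicked home on the stud (underside within 1.5 mm of the collar, axis within 3 mm of the stud's, level within 0.08 rad), and the gripper is still on it (over 2 N), pressing it on the stud's collar with over 4 N (all of step 2 and contact force between cap and stud above 4 N and contact force between cap and the fingers above 2 N); the arm keeps its last pose, push and grip.
It fails at once if a bystander was pushed more than 30 mm (distance of any of rubber_foot, tape_roll, screwdriver, socket, hammer, wrench, spray_can from where it was at the start of the episode above 0.03 m).
It also fails if it takes over 72 s, if anything falls off the work surface, if the arm or the gripper's body presses on something with over 40 N, if the wrist force passes 120 N, or if a joint passes its speed limit or range.

### The arm

A 7-joint arm with a two-finger parallel gripper is mounted at the origin on the work surface. World frame = base frame: x ahead of the robot, y to its left, z up, the work surface at z = 0. Lengths are in m, angles in rad, forces in N, time in s.
With the tool pointing down it reaches from about 0.4 to 0.85 m from the base axis. Payload 4.4 kg.
Tool frame: the origin (TCP) lies at the very end of the fingers, on their centre line; the grasp point (between the pads) lies 19 mm behind it; z points along the fingers, x is the direction in which the jaws open and shut, and the axes are right-handed (so a half turn about z gives the same grasp; the last joint's range is limited). The gripper opens to 94 mm and grips with 3 to 60 N. Pads are 16 mm wide; open, the fingers measure 119 mm over their backs; the gripper's body (75 mm by 177 mm) begins 78 mm behind the grasp point.
Start: joints at [1.101, 0.628, 0.038, 1.517, -0.027, 0.996, -0.02], TCP at [0.255, -0.598, 0.205] pointing down, gripper open.
Joint ranges: [-3.06, 3.06], [-0.37, 2.12], [-1.25, 1.32], [0.18, 2.47], [-1.1, 4.24], [0.23, 1.98], [-2.94, 2.94]. Speed limits (rad/s): [2.57, 2.57, 3.14, 3.14, 3.14, 3.14, 3.14].

### API

Orientations are given as a rotation vector (axis times angle).
In Python, from rig import ctrl gives the robot as it stands.
- The arm moves only by the tool apply_moves, never from a script. Its argument "commands" is a list of rows, each a list of 3 entries, a list of its own where there are three numbers: the shift along the tool's x, y, z in m, then the turn, a rotation vector about the tool's x, y, z in rad, then the closure, from 0 (fully open) to 1 (shut). In form: [[[dx, dy, dz], [wx, wy, wz], hand], ...]. A call has exactly 5 rows; each row shifts and turns the commanded pose from where the row before left it, along the tool's axes as they then stand; what a row does not reach is not made up. A row lasts 1/8 s, in which the tool goes at most 62.5 mm and 10.7 degrees, less where a joint would pass 70% of its speed; a pose out of reach is approached as far as the arm can. A call is refused whole if a number of a shift passes 0.0625 or a number of a turn 0.188, either way. A call with a gripper value outside its range is refused whole. The fingers move at their own pace and stop on an object; the grip force is fixed at half the most. Time passes only in rows, so rows that do not move let the fingers close, or fill a call up. It gives the time, the measured TCP pose, the force and the opening at its end, in the units of the state.
- ctrl.observe(): the state, without advancing time (a new reading comes with each control period).
- ctrl.camera(name): name is "scene" or "top" or "wrist"; returns the picture (420x560x3 uint8, red, green, blue); there is no depth.
- ctrl.camera_model(name): a dict with "vertical_fov" (degrees; the focal length in pixels is half the picture's height over the tangent of half this angle, whatever the lens; pixels are square), "cx", "cy" (the principal point, pixels), "R" (3x3) and "t" (3): a world point X has camera coordinates R X + t. Camera axes: x right, y down, z forward; pixel columns grow to the right and rows downward; lengths in m; the calibration is good to about 2 mm. A picture is of the moment at which its call begins: read the wrist's pose just before it. camera_model takes no time and is no camera call; for the wrist camera it gives the pose at the moment of the call.
- ctrl.hand_in(): hands the job in, once; it reports no verdict.
Trained networks look in the newest picture that a camera, given by its name, has taken for a name from the list of things; names that differ only in an ending like _2 or _b are one class to them, and where a whole thing is asked for, a point or a joint stands for the part that bears it (a point fixed in the world has none). Each returns a list of dicts, best first, with "p" (0 to 1); they miss things now and then, are a little off and sometimes report something else, mostly with a low value. They report only what shows in the picture. A call takes as long as a camera call. They do not tell look-alikes from the thing itself.
- ctrl.silhouettes(camera, thing): "pixels" (420x560 bool, what is visible of it) and "uv" ([column, row] in pixels, amid what is visible of it).
- ctrl.spot_point(camera, thing): "uv" ([column, row] in pixels: a listed point, or the origin of a listed thing).
The state is a dict: "clock": time; "joints": joint angles; "joint_velocities": joint speeds; "tau": joint torques, N m; "tcp_pos": TCP position; "eef_rot": TCP orientation; "wrist_force": force on the tool from outside, world axes, zero at the start; "moment": the same for the moment, N m; "grip_width": finger opening in m.
Only numpy, scipy, OpenCV 4.12 (cv2) and the standard library are available. Lean on these libraries where they do the work, as an engineer would, in place of code of your own. Each camera call takes 0.05 s, during which the arm holds its last target.

## Working session

There is one attempt and no reset: what is moved stays moved. The work goes in short steps, Python scripts to look and compute and a tool call to move; the robot and the scene stay as the last step left them, time stands still between calls to the robot, and variables do not carry over. Pictures are saved under pics/ and viewed, and the job is handed in when it is done.

Besides the shell and the picture viewer there is one more tool, called after "Emit:" as name(argument=value, ...) on one line, values as JSON. apply_moves: Moves the arm, as the interface text tells. Its arguments: {"type":"object","properties":{"commands":{"type":"array","items":{"type":"array"}}},"required":["commands"]}

```bash
ls; mkdir -p pics; cat > h.py <<'E'
import numpy as np, cv2
from rig import ctrl
from scipy.spatial.transform import Rotation as Rot
def K(m): 
    return 210/np.tan(np.radians(m["vertical_fov"])/2)
def ray(m,uv):
    f=K(m); R=np.array(m["R"]); t=np.array(m["t"])
    d=R.T@np.array([(uv[0]-m["cx"])/f,(uv[1]-m["cy"])/f,1]); return -R.T@t,d
def onz(m,uv,z):
    c,d=ray(m,uv); return c+d*(z-c[2])/d[2]
def proj(m,X):
    p=np.array(m["R"])@np.array(X)+np.array(m["t"]); return np.array([m["cx"],m["cy"]])+K(m)*p[:2]/p[2]
def save(n,im): cv2.imwrite("pics/"+n,im[:,:,::-1])
def tri(m1,u1,m2,u2):
    c1,d1=ray(m1,u1);c2,d2=ray(m2,u2)
    A=np.stack([d1,-d2],1);s=np.linalg.lstsq(A,c2-c1,rcond=None)[0]
    a=c1+s[0]*d1;b=c2+s[1]*d2
    return (a+b)/2,np.linalg.norm(a-b)
E
python3 - <<'E'
from h import *
print(ctrl.observe())
for n in ["scene","top"]:
    im=ctrl.camera(n); save(n+"0.png",im); m=ctrl.camera_model(n); print(n,m)
    for th in ["tray","stud_top","tongue_left","tongue_far","tongue_right","cap_center"]:
        r=ctrl.spot_point(n,th); print(th,[(np.round(q["uv"],1).tolist(),round(q["p"],2)) for q in r])
E
```

```text
pics
{'clock': 0.0, 'joints': array([ 1.10119711,  0.62928629,  0.0384381 ,  1.51830769, -0.0270123 ,
        0.99630415, -0.01999064]), 'joint_velocities': array([-2.22959916e-03, -8.31200045e-04, -1.14110994e-03, -4.54675015e-05,
       -8.60748868e-04,  1.02653218e-03,  8.17895993e-05]), 'tau': array([-2.45756310e-04, -5.49725604e+01,  1.14323515e+00, -1.86631626e+01,
       -5.23529237e-02,  2.38057278e-02,  1.75728715e-04]), 'tcp_pos': array([ 0.25517927, -0.59712647,  0.20461211]), 'eef_rot': array([-2.62097356e+00,  1.73030153e+00,  2.34870162e-03]), 'wrist_force': array([-0.01848807,  0.34230665,  0.51788657]), 'moment': array([-0.01030133, -0.06589856, -0.00410522]), 'grip_width': 0.09405215780851592}
scene {'vertical_fov': 57.09333591097319, 'cx': 278.30908581999273, 'cy': 207.67606205263382, 'R': array([[-1.17747162e-01,  9.93043588e-01,  1.95564357e-04],
       [ 8.39872274e-01,  9.96904077e-02, -5.33550735e-01],
       [-5.29858632e-01, -6.26598358e-02, -8.45768039e-01]]), 't': array([ 0.02556926, -0.4294098 ,  1.32674845])}
tray [([257.0, 239.4], 0.58)]
stud_top [([255.3, 231.3], 0.53)]
tongue_left [([276.3, 232.1], 0.73)]
tongue_far [([249.5, 244.5], 0.74)]
tongue_right [([234.6, 221.7], 0.96), ([256.3, 229.7], 0.31)]
cap_center [([379.4, 263.7], 0.71), ([414.2, 242.7], 0.68), ([457.6, 256.8], 0.62)]
top {'vertical_fov': 48.03631901530994, 'cx': 280.6259671765439, 'cy': 211.14850354106076, 'R': array([[-0.00598291, -0.99997925,  0.00238854],
       [-0.99897146,  0.00586948, -0.04496189],
       [ 0.04494694, -0.00265509, -0.99898585]]), 't': array([0.02617909, 0.54300105, 1.22756626])}
tray [([294.1, 187.1], 0.97)]
stud_top [([294.7, 184.6], 0.4)]
tongue_left [([274.1, 182.1], 0.73)]
tongue_far [([293.4, 165.4], 0.76)]
tongue_right [([312.2, 188.3], 0.98)]
cap_center [([100.4, 186.0], 0.75), ([140.8, 198.2], 0.68), ([134.8, 158.4], 0.67), ([458.8, 255.0], 0.67), ([177.1, 172.3], 0.61)]
```

View pics/scene0.png

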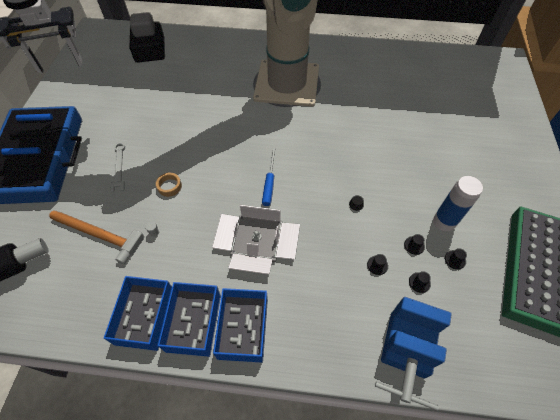

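View pics/top0.png

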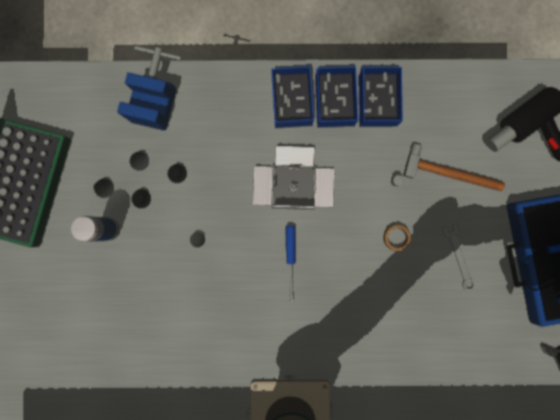

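The caps stand at scene pixels (379,264), (416,244), (457,258) and (421,281). Other possible confusions are the rubber foot at (357,203) and the socket by the hammer head at (150,230). Scene columns grow with +y, so the robot's rightmost cap is at scene (379,264), top (177,172). Next I'll measure it and crop it.

```bash
python3 - <<'E'
from h import *
ms=ctrl.camera_model("scene"); mt=ctrl.camera_model("top")
print("tcp proj",proj(ms,[.255,-.597,.205]),proj(mt,[.255,-.597,.205]))
for n,a,b in [("tray",[257,239.4],[294.1,187.1]),("stud",[255.3,231.3],[294.7,184.6]),("tl",[276.3,232.1],[274.1,182.1]),("tf",[249.5,244.5],[293.4,165.4]),("tr",[234.6,221.7],[312.2,188.3]),("cap",[379.4,263.7],[177.1,172.3]),("c2",[414.2,242.7],[140.8,198.2]),("c3",[457.6,256.8],[100.4,186.0])]:
    print(n,tri(ms,a,mt,b))
print(onz(mt,[177.1,172.3],.019),onz(ms,[379.4,263.7],.019), onz(mt,[134.8,158.4],.019))
for cam,c in [("scene",(195,180,325,290)),("top",(235,130,355,220)),("scene",(330,180,480,300)),("top",(90,140,220,260))]:
    pass
im=cv2.imread("pics/scene0.png");it=cv2.imread("pics/top0.png")
a=cv2.resize(im[185:285,195:320],(625,500),interpolation=cv2.INTER_CUBIC)
cv2.imwrite("pics/c1.png",a)
a=cv2.resize(it[135:220,240:350],(770,595),interpolation=cv2.INTER_CUBIC)
cv2.imwrite("pics/c2.png",a)
a=cv2.resize(im[180:300,340:480],(700,600),interpolation=cv2.INTER_CUBIC)
cv2.imwrite("pics/c3.png",a)
for cam in ["scene","top"]:
  for th in ["wall_left","wall_far","wall_right","cap_center"]:
    if cam=="scene": 
      r=ctrl.silhouettes(cam,th); print(cam,th,[(np.round(q["uv"],1).tolist(),round(q["p"],2),int(q["pixels"].sum())) for q in r])
E
```

```text
tcp proj [59.90866215 67.20977315] [563.67577902 336.51143348]
tray (array([ 0.60785995, -0.01169384, -0.00579339]), np.float64(0.0036898418763536165))
stud (array([ 0.60987414, -0.01262164,  0.04166348]), np.float64(0.0019969978646799226))
tl (array([0.61485868, 0.04068207, 0.05806266]), np.float64(0.002954865614139031))
tf (array([ 0.65750956, -0.01367258,  0.06212433]), np.float64(0.007465475059883333))
tr (array([ 0.59906983, -0.06069942,  0.06155177]), np.float64(0.007129548808374438))
cap (array([0.64769574, 0.29938706, 0.01100265]), np.float64(0.006989660383533836))
c2 (array([0.57941223, 0.39119257, 0.01299299]), np.float64(0.0012499113751738582))
c3 (array([0.61120304, 0.49314522, 0.02200632]), np.float64(0.000931849621641961))
[0.64649782 0.29407226 0.019     ] [0.6512083  0.30113651 0.019     ] [0.68382511 0.4052977  0.019     ]
scene wall_left [([286.7, 235.8], 0.86, 753)]
scene wall_far [([254.8, 258.3], 0.82, 816), ([376.0, 267.1], 0.49, 324)]
scene wall_right [([225.5, 230.0], 0.85, 721)]
scene cap_center [([377.8, 265.4], 0.88, 335), ([422.0, 281.7], 0.82, 401), ([454.8, 256.1], 0.67, 387), ([414.4, 242.1], 0.62, 301), ([250.3, 259.3], 0.25, 747)]
```

View pics/c1.png

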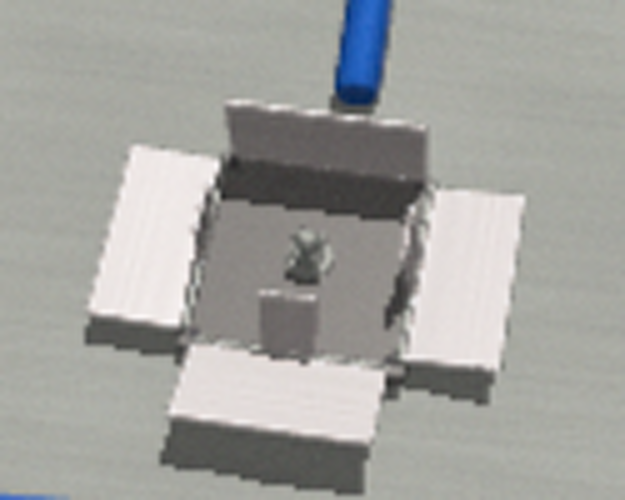

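View pics/c2.png

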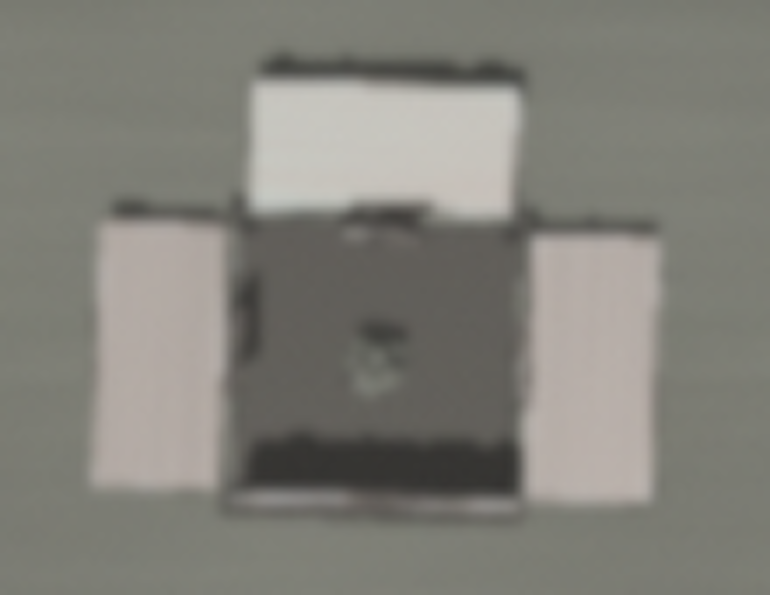

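View pics/c3.png

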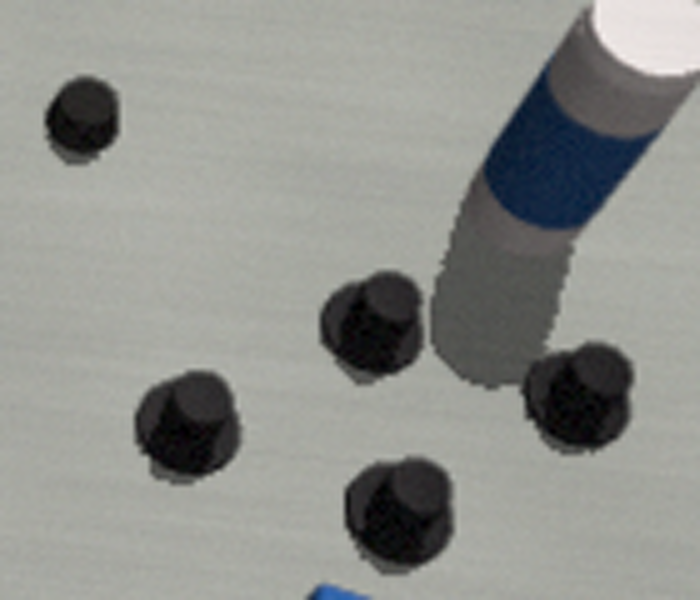

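The close crop shows that the thing at scene (379,264) is a flanged black cap, and it has the lowest y of the four caps. The foot at (357,203) has no flange. Next I'll fit the tray pose and wall angles to corners read from both crops.

```bash
python3 - <<'E'
from h import *
from scipy.optimize import least_squares
ms=ctrl.camera_model("scene"); mt=ctrl.camera_model("top")
S=lambda p:(195+p[0]/5-.4,185+p[1]/5-.4); T=lambda p:(240+p[0]/7-.43,135+p[1]/7-.43)
def wall(k,s,r,ang): # s along hinge, r out
    o=55+r*np.cos(ang);z=16+r*np.sin(ang)
    return {'l':(-s if False else s,o,z),'f':(o,s,z),'r':(s,-o,z)}[k]
obs=[] # (cam,uv,kind,s,r)
for c,conv,lst in [('s',S,[('f',-50,0,(190,343)),('f',50,0,(388,367)),('f',50,50,(370,445)),('f',-50,50,(168,418)),
  ('r',-50,50,(133,147)),('r',-50,0,(222,155)),('r',50,0,(182,326)),('r',50,50,(88,318)),
  ('l',-50,50,(524,196)),('l',50,50,(496,367)),('l',50,0,(402,360)),('l',-50,0,(437,188)),('x',-50,0,(227,102)),('x',50,0,(428,127)),('t',-15,0,(260,291)),('t',15,0,(319,296))]),
 ('t',T,[('f',50,50,(250,80)),('f',-50,50,(523,85)),('f',-50,0,(517,216)),('f',50,0,(247,213)),('l',50,50,(100,220)),('l',-50,50,(92,487)),('r',50,50,(660,235)),('r',-50,50,(652,500)),('l',-50,0,(219,489)),('r',-50,0,(530,499)),('r',50,0,(535,232))])]:
  for k,s,r,p in lst: obs.append((c,conv(p),k,s,r))
def f(v):
    x,y,th,al,af,ar,bx,by,cx_,cy_=v
    A={'l':al,'f':af,'r':ar};out=[]
    for c,uv,k,s,r in obs:
        if k=='x': P=(-55,s,68)
        elif k=='t': P=(55-42*np.sin(af),s,16+42*np.cos(af))
        else: P=wall(k,s,r,A[k])
        P=np.array(P)/1000
        X=np.array([x+np.cos(th)*P[0]-np.sin(th)*P[1],y+np.sin(th)*P[0]+np.cos(th)*P[1],P[2]])
        b=np.array([bx,by,0]) if c=='s' else -np.array([bx,by,0])
        out+=list(proj(ms if c=='s' else mt,X+b)-uv)
    return np.array(out+[bx/.002,by/.002])
r=least_squares(f,[.608,-.012,-.03,.1,.1,.1,0,0,0,0],loss='soft_l1')
print(np.round(r.x,4),r.cost); print(np.round(f(r.x)[:-2].reshape(-1,2),1).tolist())
E
```

```text
[ 6.088e-01 -1.060e-02 -3.450e-02  1.081e-01  2.937e-01 -2.090e-02
  2.000e-04  7.000e-04  0.000e+00  0.000e+00] 5.800550607809562
[[0.3, -0.7], [0.1, 0.0], [0.4, 0.0], [-0.2, -0.5], [-0.1, 0.4], [0.5, 1.0], [0.3, 0.6], [-0.2, -0.3], [0.1, -0.2], [0.7, 0.3], [-0.4, -0.1], [-1.4, -0.1], [0.1, -0.3], [-1.2, -0.2], [-0.2, -0.1], [0.2, 0.6], [0.3, -0.3], [-0.4, 0.1], [-0.4, 0.4], [0.2, -0.2], [0.3, -0.2], [0.3, -0.3], [-0.0, 0.3], [0.2, 0.3], [1.2, 0.1], [-1.3, -0.2], [-1.1, 0.1]]
```

```bash
cat >> h.py <<'E'
TR=np.array([.6088,-.0106]); TY=-.0345
def tw(x,y,z): # tray mm -> world
    c,s=np.cos(TY),np.sin(TY); return np.array([TR[0]+(c*x-s*y)/1000,TR[1]+(s*x+c*y)/1000,z/1000])
def plan(target,xdir):
    "delta in tool frame: rotation first, then shift in rotated frame. xdir: world yaw of tool x"
    o=ctrl.observe(); R0=Rot.from_rotvec(o["eef_rot"])
    x=np.array([np.cos(xdir),np.sin(xdir),0]);z=np.array([0,0,-1.]);R1=Rot.from_matrix(np.stack([x,np.cross(z,x),z],1))
    rv=(R0.inv()*R1).as_rotvec(); d=np.array(target)-o["tcp_pos"]
    print("clock %.2f tcp"%o["clock"],np.round(o["tcp_pos"],4),"F",np.round(o["wrist_force"],1),"w",round(o["grip_width"],4),"q",np.round(o["joints"],2))
    print(" tool x",np.round(R0.as_matrix()[:,0],3)," rot",np.round(rv,3)," shift(new frame)",np.round(R1.inv().apply(d),4)," shift(old frame)",np.round(R0.inv().apply(d),4))
E
python3 - <<'E'
from h import *
t=tw(0,-75,110); print(t)
plan(t,TY); plan(t,TY+np.pi); plan(t,TY+np.pi/2); plan(t,TY-np.pi/2)
E
```

```text
[ 0.60621301 -0.08555537  0.11      ]
clock 0.90 tcp [ 0.2554 -0.5977  0.2055] F [ 0.3  0.4 -0.2] w 0.0939 q [ 1.1   0.63  0.04  1.52 -0.03  1.   -0.02]
 tool x [ 0.393 -0.92  -0.   ]  rot [-0.     0.    -1.133]  shift(new frame) [ 0.3329 -0.524   0.0955]  shift(old frame) [-0.3332 -0.5238  0.0955]
clock 0.90 tcp [ 0.2554 -0.5977  0.2055] F [ 0.3  0.4 -0.2] w 0.0939 q [ 1.1   0.63  0.04  1.52 -0.03  1.   -0.02]
 tool x [ 0.393 -0.92  -0.   ]  rot [0.    0.    2.009]  shift(new frame) [-0.3329  0.524   0.0955]  shift(old frame) [-0.3332 -0.5238  0.0955]
clock 0.90 tcp [ 0.2554 -0.5977  0.2055] F [ 0.3  0.4 -0.2] w 0.0939 q [ 1.1   0.63  0.04  1.52 -0.03  1.   -0.02]
 tool x [ 0.393 -0.92  -0.   ]  rot [-0.    -0.    -2.703]  shift(new frame) [0.524  0.3329 0.0955]  shift(old frame) [-0.3332 -0.5238  0.0955]
clock 0.90 tcp [ 0.2554 -0.5977  0.2055] F [ 0.3  0.4 -0.2] w 0.0939 q [ 1.1   0.63  0.04  1.52 -0.03  1.   -0.02]
 tool x [ 0.393 -0.92  -0.   ]  rot [-0.     0.     0.438]  shift(new frame) [-0.524  -0.3329  0.0955]  shift(old frame) [-0.3332 -0.5238  0.0955]
```

Emit:
apply_moves(commands=[[[0,0,0],[0,0,0.146],1],[[0,0,0],[0,0,0.146],1],[[0,0,0],[0,0,0.146],1],[[-0.05,-0.032,0],[0,0,0],1],[[-0.05,-0.032,0],[0,0,0],1]])

```text
clock: 1.52
tcp_pos: [0.3233, -0.4992, 0.2053]
eef_rot: [-2.181, 2.261, -0.001]
wrist_force: [0.7, 0.4, 0.2]
grip_width: 0.0473
```

Emit:
apply_moves(commands=[[[-0.05,-0.032,0],[0,0,0],1],[[-0.05,-0.032,0],[0,0,0],1],[[-0.05,-0.032,0],[0,0,0],1],[[-0.05,-0.032,0.0],[0,0,0],1],[[-0.05,-0.032,0.0],[0,0,0],1]])

```text
clock: 2.15
tcp_pos: [0.4924, -0.254, 0.2058]
eef_rot: [-2.183, 2.259, -0.001]
wrist_force: [-0.0, -0.1, 0.9]
grip_width: 0.0007
```

```bash
python3 - <<'E'
from h import *
plan(tw(0,-76,110),TY-np.pi/2)
E
```

```text
clock 2.15 tcp [ 0.4924 -0.254   0.2058] F [-0.  -0.1  0.9] w 0.0007 q [ 0.32  0.49  0.15  1.79 -0.1   0.86 -1.08]
 tool x [-0.034 -0.999  0.   ]  rot [-0.001 -0.     0.   ]  shift(new frame) [-0.1713 -0.1079  0.0958]  shift(old frame) [-0.1713 -0.1079  0.0958]
```

Emit:
apply_moves(commands=[[[-0.045,-0.028,0],[0,0,0],1],[[-0.045,-0.028,0],[0,0,0],1],[[-0.041,-0.026,0.02],[0,0,0],1],[[-0.04,-0.026,0.03],[0,0,0],1],[[0,0,0.046],[0,0,0],1]])

```text
clock: 2.78
tcp_pos: [0.609, -0.0827, 0.1095]
eef_rot: [-2.187, 2.247, -0.003]
wrist_force: [-0.4, 0.7, -0.3]
grip_width: 0.0003
```

```bash
python3 - <<'E'
from h import *
im=ctrl.camera("wrist"); save("w1.png",im); 
im=ctrl.camera("scene"); cv2.imwrite("pics/s1.png",cv2.resize(im[165:285,195:345,::-1],(750,600),interpolation=cv2.INTER_CUBIC))
m=ctrl.camera_model("wrist")
for n,p in [("stud",(0,0,38)),("TR",(0,-55,58)),("TL",(-0,55-42*np.sin(.108),16+42*np.cos(.108))),("TF",(55-42*np.sin(.29),0,16+42*np.cos(.29)))]: print(n,proj(m,tw(*p)))
for th in ["stud_top","tongue_left","tongue_far","tongue_right"]:
    r=ctrl.spot_point("wrist",th); print(th,[(np.round(q["uv"],1).tolist(),round(q["p"],2)) for q in r])
plan(tw(0,-76,48),TY-np.pi/2)
E
```

```text
stud [193.15631026 208.67213983]
TR [259.58012413 215.89543819]
TL [117.62575661 215.42720365]
TF [181.51931733 157.13787118]
stud_top [([202.7, 217.2], 0.67)]
tongue_left [([128.3, 223.9], 0.83)]
tongue_far []
tongue_right [([265.7, 229.8], 0.63)]
clock 3.08 tcp [ 0.6062 -0.0897  0.1115] F [ 0.8 -0.4  0.7] w 0.0004 q [ 0.02  0.69  0.13  1.72 -0.12  0.74 -1.4 ]
 tool x [-0.036 -0.999  0.001]  rot [-0.003 -0.001 -0.001]  shift(new frame) [-0.0032  0.0001  0.0635]  shift(old frame) [-0.0032  0.0003  0.0635]
```

View pics/w1.png

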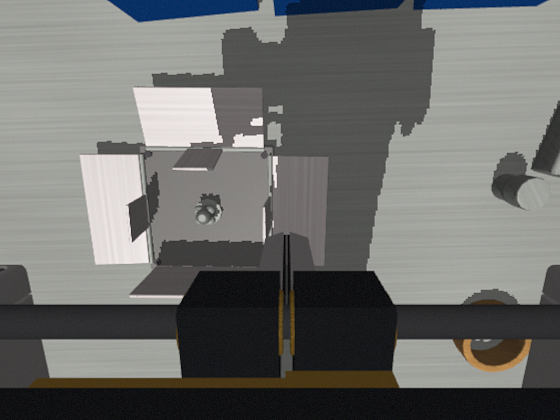

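View pics/s1.png

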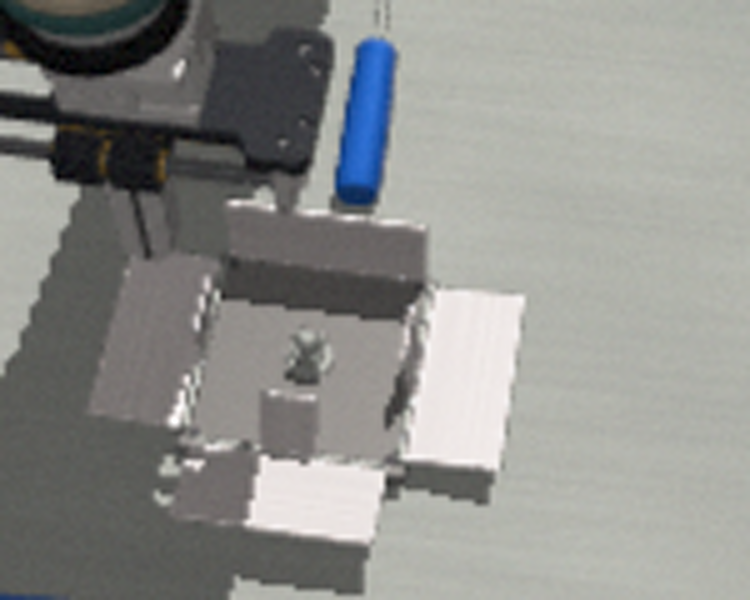

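The wrist view shows the stud at (206,212), the left tongue at (138,217) and the far tongue at (200,158). The arm was still settling in that shot, so I'll repeat the check with it at rest.

```bash
python3 - <<'E'
from h import *
m=ctrl.camera_model("wrist"); o=ctrl.observe(); im=ctrl.camera("wrist"); save("w2.png",im); m2=ctrl.camera_model("wrist"); o2=ctrl.observe()
print(o["tcp_pos"],o2["tcp_pos"],np.linalg.norm(m["t"]-m2["t"]))
for n,p in [("stud",(0,0,38)),("TR",(0,-55,58)),("TL",(-0,55-42*np.sin(.108),16+42*np.cos(.108))),("TF",(55-42*np.sin(.29),0,16+42*np.cos(.29))),("fl",(58,58,14)),("farR",(55+50*np.cos(.29),-50,16+50*np.sin(.29))),("farL",(55+50*np.cos(.29),50,16+50*np.sin(.29))),("lf",(50,105,21)),("ln",(-50,105,21)),("rf",(50,-105,16)),("fixL",(-55,50,68))]: print(n,np.round(proj(m,tw(*p)),1))
for th in ["stud_top","tongue_left","tongue_far"]:
    r=ctrl.spot_point("wrist",th); print(th,[(np.round(q["uv"],1).tolist(),round(q["p"],2)) for q in r])
cv2.imwrite("pics/w2c.png",cv2.resize(im[70:310,70:350,::-1],(700,600),interpolation=cv2.INTER_CUBIC))
E
```

```text
[ 0.60617868 -0.08974932  0.11147132] [ 0.60628387 -0.08966612  0.11165782] 0.00022668577804699344
stud [192.2 213.7]
TR [256.5 220.5]
TL [118.9 220.6]
TF [180.8 164. ]
fl [127.6 141. ]
farR [250.1  82.4]
farL [120.6  82.6]
lf [ 68.8 151.2]
ln [ 87.  261.5]
rf [317.9 150.4]
fixL [121.8 292.3]
stud_top [([190.1, 213.7], 0.89), ([203.1, 204.9], 0.31)]
tongue_left [([202.0, 203.9], 0.7), ([118.6, 224.4], 0.68)]
tongue_far [([180.3, 167.4], 0.96)]
```

View pics/w2c.png

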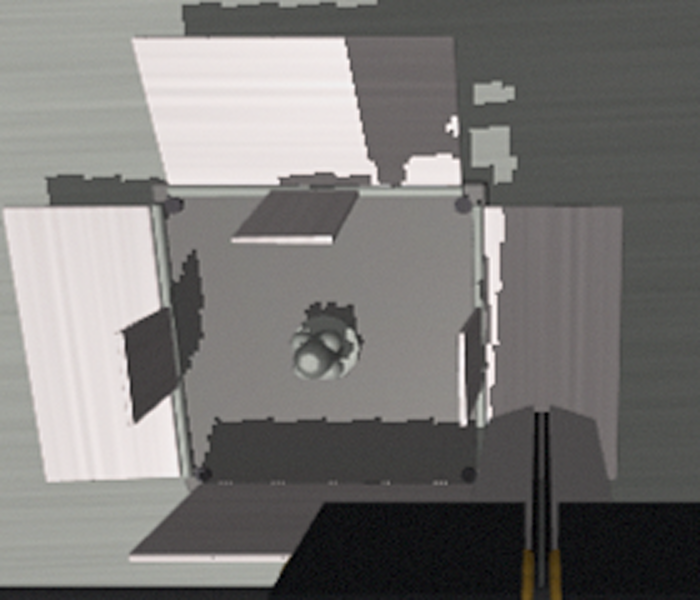

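With the arm at rest, the predicted points sit within about 2 px of the picture, roughly 1.5 mm, so the tray pose holds. Next is the right wall: down outside its tongue, then an arc inwards and down.

Emit:
apply_moves(commands=[[[0,0,0.03],[0,0,0],1],[[0,0,0.03],[0,0,0],1],[[0,0,0.002],[0,0,0],1],[[-0.011,0,0],[0,0,0],1],[[0,0,0],[0,0,0],1]])

```text
clock: 3.9
tcp_pos: [0.6066, -0.0759, 0.0489]
eef_rot: [-2.184, 2.256, -0.002]
wrist_force: [0.4, -0.8, -0.3]
grip_width: 0.0002
```

Emit:
apply_moves(commands=[[[-0.0095,0,0.0015],[0,0,0],1],[[-0.0085,0,0.004],[0,0,0],1],[[-0.007,0,0.0065],[0,0,0],1],[[-0.0045,0,0.0085],[0,0,0],1],[[0,0,0],[0,0,0],1]])

```text
clock: 4.53
tcp_pos: [0.6055, -0.047, 0.0258]
eef_rot: [2.183, -2.257, -0.003]
wrist_force: [-0.4, 0.6, -0.7]
grip_width: 0.0005
```

```bash
sed -i 's/^TR=.*; /TR=np.array([.6080,-.0115]); /' h.py; python3 - <<'E'
from h import *
plan(tw(0,-35.5,17),TY-np.pi/2)
im=ctrl.camera("scene"); cv2.imwrite("pics/s2.png",cv2.resize(im[165:285,195:345,::-1],(750,600),interpolation=cv2.INTER_CUBIC))
E
```

```text
clock 4.53 tcp [ 0.6055 -0.047   0.0258] F [-0.4  0.6 -0.7] w 0.0005 q [-0.04  0.81  0.11  1.77 -0.15  0.57 -1.44]
 tool x [-0.033 -0.999 -0.   ]  rot [0.002 0.    0.001]  shift(new frame) [-0.0001 -0.0013  0.0088]  shift(old frame) [-0.0001 -0.0013  0.0088]
```

View pics/s2.png

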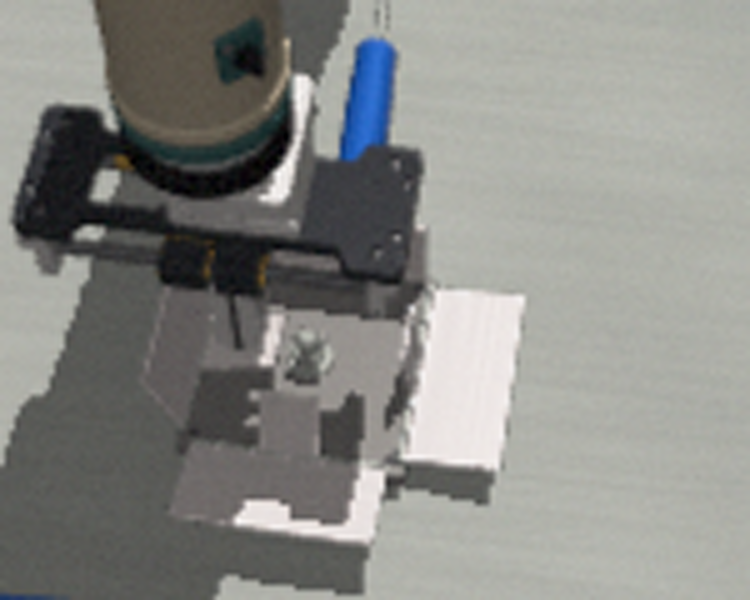

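The right wall is now tilted up, with its tongue coming down towards the stud. I'll press it down to the stop.

Emit:
apply_moves(commands=[[[0,0,0.005],[0,0,0],1],[[0,0,0.004],[0,0,0],1],[[0,0,0.002],[0,0,0],1],[[0,0,0.0],[0,0,0],1],[[0,0,0],[0,0,0],1]])

```text
clock: 5.2
tcp_pos: [0.6065, -0.0476, 0.0172]
eef_rot: [-2.183, 2.259, 0.001]
wrist_force: [-2.4, 1.4, 12.1]
grip_width: 0.0003
```

Contact at z = 17.2 mm with 12 N, so the tongue is level. I'll lift and go over to the far wall.

Emit:
apply_moves(commands=[[[0,0,-0.035],[0,0,0],1],[[0,0,-0.035],[0,0,0],1],[[-0.018,-0.03,0],[0,0,0],1],[[-0.0175,-0.03,0],[0,0,0],1],[[0,0,0],[0,0,0],1]])

```text
clock: 5.82
tcp_pos: [0.6693, -0.0125, 0.0855]
eef_rot: [-2.185, 2.255, -0.001]
wrist_force: [-0.3, -1.1, -1.0]
grip_width: 0.0004
```

```bash
python3 - <<'E'
from h import *
plan(tw(60,0,48),TY-np.pi/2)
im=ctrl.camera("scene"); cv2.imwrite("pics/s3.png",cv2.resize(im[165:285,195:345,::-1],(750,600),interpolation=cv2.INTER_CUBIC))
E
```

```text
clock 5.83 tcp [ 0.6693 -0.0125  0.0855] F [-0.3 -1.1 -1. ] w 0.0004 q [-0.1   0.79  0.14  1.57 -0.14  0.79 -1.51]
 tool x [-0.032 -1.    -0.001]  rot [-0.002  0.001  0.003]  shift(new frame) [0.0011 0.0013 0.0375]  shift(old frame) [0.0011 0.0014 0.0375]
```

View pics/s3.png

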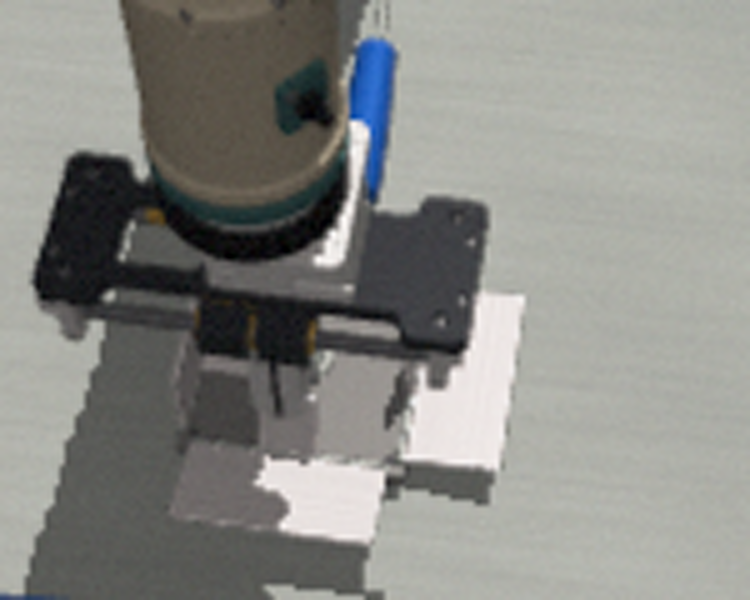

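Emit:
apply_moves(commands=[[[0,0,0.0375],[0,0,0],1],[[0,0.007,0],[0,0,0],1],[[0,0.009,0.0045],[0,0,0],1],[[0,0.007,0.0065],[0,0,0],1],[[0,0.0045,0.0085],[0,0,0],1]])

```text
clock: 6.5
tcp_pos: [0.6396, -0.014, 0.0296]
eef_rot: [-2.183, 2.259, -0.001]
wrist_force: [0.9, -0.8, 1.4]
grip_width: 0.0006
```

Emit:
apply_moves(commands=[[[0,0.002,0.006],[0,0,0],1],[[0,0,0.0035],[0,0,0],1],[[0,0,0.003],[0,0,0],1],[[0,0,0],[0,0,0],1],[[0,0,0],[0,0,0],1]])

```text
clock: 7.12
tcp_pos: [0.6374, -0.0133, 0.0173]
eef_rot: [2.183, -2.258, -0.002]
wrist_force: [-3.6, 0.5, 8.7]
grip_width: 0.0004
```

```bash
python3 - <<'E'
from h import *
plan(tw(31,0,17),TY-np.pi/2)
im=ctrl.camera("scene"); cv2.imwrite("pics/s4.png",cv2.resize(im[165:285,195:345,::-1],(750,600),interpolation=cv2.INTER_CUBIC))
E
```

```text
clock 7.12 tcp [ 0.6374 -0.0133  0.0173] F [-3.6  0.5  8.7] w 0.0004 q [-0.09  0.85  0.12  1.69 -0.16  0.61 -1.49]
 tool x [-0.034 -0.999 -0.   ]  rot [0.002 0.    0.   ]  shift(new frame) [-0.0008 -0.0015  0.0003]  shift(old frame) [-0.0008 -0.0015  0.0003]
```

View pics/s4.png

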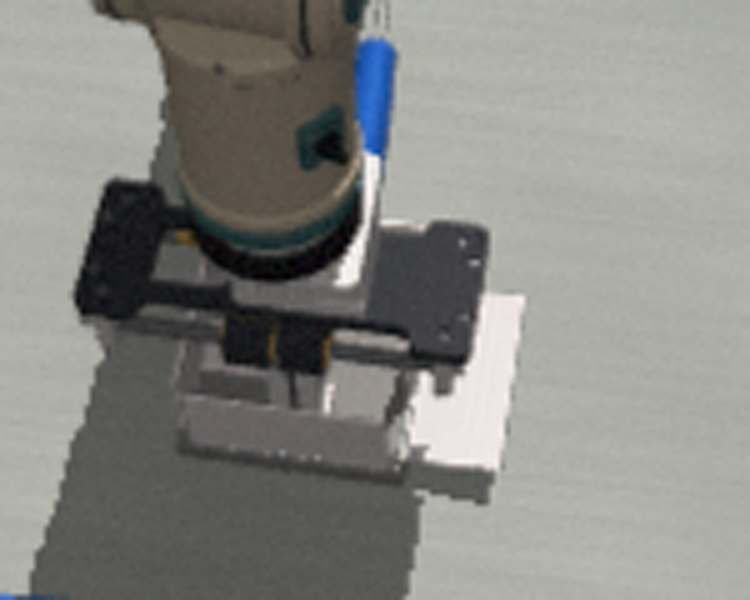

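The far wall is upright. Now over to the left wall.

Emit:
apply_moves(commands=[[[0,0,-0.035],[0,0,0],1],[[0,0,-0.035],[0,0,0],1],[[-0.036,0.015,0],[0,0,0],1],[[-0.037,0.015,0],[0,0,0],1],[[0,0,0],[0,0,0],1]])

```text
clock: 7.8
tcp_pos: [0.6094, 0.0659, 0.0863]
eef_rot: [-2.19, 2.251, 0.005]
wrist_force: [-0.2, -0.6, -0.5]
grip_width: 0.0006
```

```bash
python3 - <<'E'
from h import *
plan(tw(0,71,48),TY-np.pi/2)
E
```

```text
clock 7.80 tcp [0.6094 0.0659 0.0863] F [-0.2 -0.6 -0.5] w 0.0006 q [-0.24  0.73  0.15  1.73 -0.16  0.7  -1.61]
 tool x [-0.028 -1.    -0.003]  rot [0.002 0.003 0.007]  shift(new frame) [ 0.0064 -0.0013  0.0383]  shift(old frame) [ 0.0065 -0.0013  0.0382]
```

Emit:
apply_moves(commands=[[[0,0,0],[0,0,0],1],[[0,0,0.02],[0,0,0],1],[[0,0,0.018],[0,0,0],1],[[0,0,0],[0,0,0],1],[[0,0,0],[0,0,0],1]])

```text
clock: 8.43
tcp_pos: [0.611, 0.06, 0.0486]
eef_rot: [-2.182, 2.26, -0.001]
wrist_force: [-0.1, -0.3, -0.4]
grip_width: 0.0007
```

Emit:
apply_moves(commands=[[[0.007,0,0],[0,0,0],1],[[0.0095,0,0.002],[0,0,0],1],[[0.008,0,0.005],[0,0,0],1],[[0.0065,0,0.007],[0,0,0],1],[[0.004,0,0.0085],[0,0,0],1]])

```text
clock: 9.05
tcp_pos: [0.6097, 0.0243, 0.0257]
eef_rot: [-2.182, 2.26, -0.001]
wrist_force: [0.1, -1.3, 2.6]
grip_width: 0.0003
```

Emit:
apply_moves(commands=[[[0.001,0,0.005],[0,0,0],1],[[0,0,0.0035],[0,0,0],1],[[0,0,0.0025],[0,0,0],1],[[0,0,0],[0,0,0],1],[[0,0,0],[0,0,0],1]])

```text
clock: 9.68
tcp_pos: [0.6093, 0.0239, 0.0171]
eef_rot: [2.183, -2.259, 0.001]
wrist_force: [-4.4, -2.5, 18.1]
grip_width: 0.0003
```

Emit:
apply_moves(commands=[[[0,0,-0.05],[0,0,0],1],[[0,0,-0.055],[0,0,0],1],[[-0.02,0.04,0],[0,0,0],1],[[0,0,0],[0,0,0],0.3],[[0,0,0],[0,0,0],0.3]])

```text
clock: 10.3
tcp_pos: [0.5702, 0.0463, 0.1197]
eef_rot: [-2.184, 2.258, 0.0]
wrist_force: [-0.4, 0.1, 0.3]
grip_width: 0.0172
```

```bash
python3 - <<'E'
from h import *
m=ctrl.camera_model("wrist"); im=ctrl.camera("wrist"); save("w3.png",im)
plan(tw(0,0,100),TY-np.pi/2)
for n,p in [("stud",(0,0,38))]: print(n,np.round(proj(m,tw(*p)),1))
r=ctrl.spot_point("wrist","stud_top"); print([(np.round(q["uv"],1).tolist(),round(q["p"],2)) for q in r])
E
```

```text
clock 10.35 tcp [0.5706 0.0458 0.1196] F [ 0.2 -0.3 -0.5] w 0.0208 q [-0.23  0.63  0.16  1.83 -0.14  0.69 -1.6 ]
 tool x [-0.034 -0.999  0.   ]  rot [-0. -0.  0.]  shift(new frame) [ 0.056  -0.0393  0.0196]  shift(old frame) [ 0.056  -0.0393  0.0196]
stud [356.8 164. ]
[([355.6, 162.9], 0.66)]
```

View pics/w3.png

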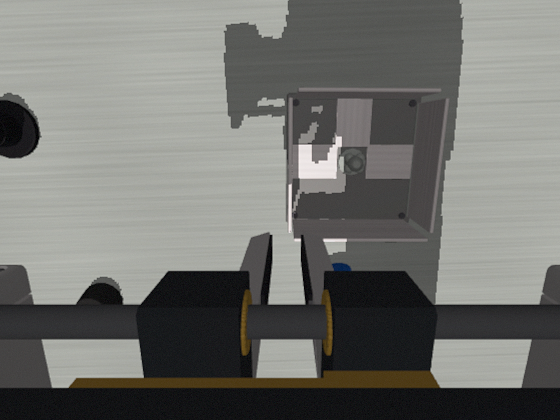

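The tray is folded: tongues lie level in a T around the stud at (352,161). I'll compare predicted upright top corners with the picture, then measure the cap.

```bash
python3 - <<'E'
from h import *
m=ctrl.camera_model("wrist"); im=cv2.imread("pics/w3.png")
for n,p in [("R far top",(50,-55,66)),("R near top",(-50,-55,66)),("L far",(50,55,66)),("L near",(-50,55,66)),("F left",(55,50,66)),("F right",(55,-50,66))]: print(n,np.round(proj(m,tw(*p)),1), "1.47:",np.round(proj(m,tw(*(np.array(p)+np.array([5 if n[0]=='F' else 0, {'R':-5,'L':5,'F':0}[n[0]],0])))),1))
cv2.imwrite("pics/w3c.png",cv2.resize(im[75:255,270:460],(633,600),interpolation=cv2.INTER_CUBIC))
E
```

```text
R far top [447.   97.4] 1.47: [454.2  97.4]
R near top [431.  233.4] 1.47: [437.5 233.4]
L far [289.3  97.4] 1.47: [282.1  97.3]
L near [289.  233.5] 1.47: [282.5 233.5]
F left [296.5  89.8] 1.47: [296.6  82.1]
F right [440.7  89.8] 1.47: [441.6  82.1]
```

View pics/w3c.png

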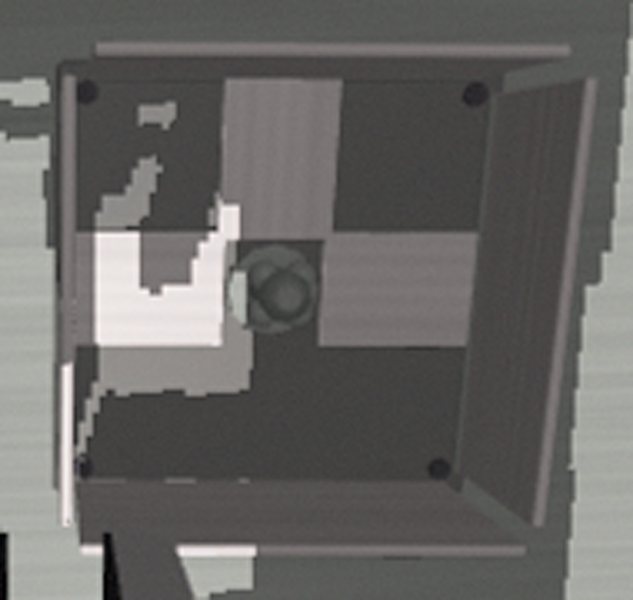

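Predicted upright corners match the picture to about 1 px (R far top 447,97; L column 290; F row 89), so all three walls stand upright. The stud tip also matches within 1.5 px. Now I'll go and look at the cap with the gripper open.

Emit:
apply_moves(commands=[[[-0.05,0,0],[0,0,0],0],[[-0.05,0,0],[0,0,0],0],[[-0.05,0,0],[0,0,0],0],[[-0.05,0,0],[0,0,0],0],[[-0.05,-0.01,0],[0,0,0],0]])

```text
clock: 11.02
tcp_pos: [0.5889, 0.2967, 0.1193]
eef_rot: [2.182, -2.259, -0.0]
wrist_force: [0.7, -0.1, -0.2]
grip_width: 0.075
```

Emit:
apply_moves(commands=[[[0,0,0],[0,0,0],0],[[0,0,0],[0,0,0],0],[[0,0,0],[0,0,0],0],[[0,0,0],[0,0,0],0],[[0,0,0],[0,0,0],0]])

```text
clock: 11.65
tcp_pos: [0.5889, 0.2946, 0.1202]
eef_rot: [-2.182, 2.26, -0.0]
wrist_force: [-0.6, -0.0, -0.3]
grip_width: 0.0938
```

```bash
python3 - <<'E'
from h import *
m=ctrl.camera_model("wrist"); im=ctrl.camera("wrist"); save("w4.png",im)
plan([.648,.297,.1],TY-np.pi/2)
print(proj(m,[.648,.297,.019]),proj(m,[.648,.297,.038]))
r=ctrl.spot_point("wrist","cap_center"); print([(np.round(q["uv"],1).tolist(),round(q["p"],2),np.round(onz(m,q["uv"],.019),4)) for q in r])
E
```

```text
clock 11.70 tcp [0.5888 0.2948 0.1202] F [-0.3  0.1  0.7] w 0.0937 q [-0.62  0.74  0.19  1.58 -0.17  0.84 -1.97]
 tool x [-0.035 -0.999 -0.   ]  rot [-0.     0.    -0.001]  shift(new frame) [-0.0042 -0.059   0.0202]  shift(old frame) [-0.0042 -0.059   0.0202]
[282.73671198 139.07196946] [282.49429755 139.96512743]
[([280.5, 142.1], 0.86, array([0.6455, 0.299 , 0.019 ])), ([162.9, 103.1], 0.72, array([0.6812, 0.3969, 0.019 ])), ([68.8, 190.4], 0.71, array([0.6095, 0.4915, 0.019 ])), ([180.6, 220.1], 0.63, array([0.5781, 0.394 , 0.019 ]))]
```

View pics/w4.png

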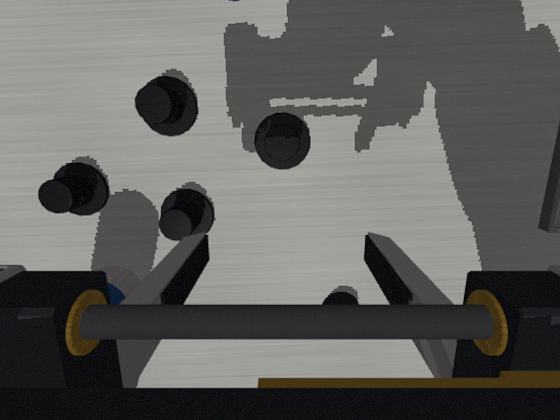

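The target cap is at (283,140), with the other three to its left at (167,105), (75,188) and (187,214). I'll fit its outline.

```bash
python3 - <<'E'
from h import *
m=ctrl.camera_model("wrist"); im=cv2.imread("pics/w4.png")
g=cv2.cvtColor(im,cv2.COLOR_BGR2GRAY)[95:185,235:330]
th=(g<48).astype(np.uint8); n,l,s,c=cv2.connectedComponentsWithStats(th); i=l[45,47]; print(s[i],c[i]+[235,95])
cnt=max(cv2.findContours((l==i).astype(np.uint8),0,1)[0],key=len)
e=cv2.minEnclosingCircle(cnt); u=np.array(e[0])+[235,95]; print(e, onz(m,u,.004))
el=cv2.fitEllipse(cnt); u=np.array(el[0])+[235,95]; print(el,u,onz(m,u,.004))
print(proj(m,[.6465,.297,.004]))
cv2.imwrite("pics/w4c.png",cv2.resize(np.hstack([g,th*200]),None,fx=4,fy=4))
E
```

```text
[  19   18   56   56 2464] [281.86688312 140.21631494]
((46.794002532958984, 45.32011795043945), 28.165298461914062) [0.6462462  0.29857098 0.004     ]
((46.865108489990234, 45.22621536254883), (54.78957748413086, 55.44766616821289), 168.55140686035156) [281.86510849 140.22621536] [0.64632797 0.29850286 0.004     ]
[283.50176891 139.97618912]
```

View pics/w4c.png

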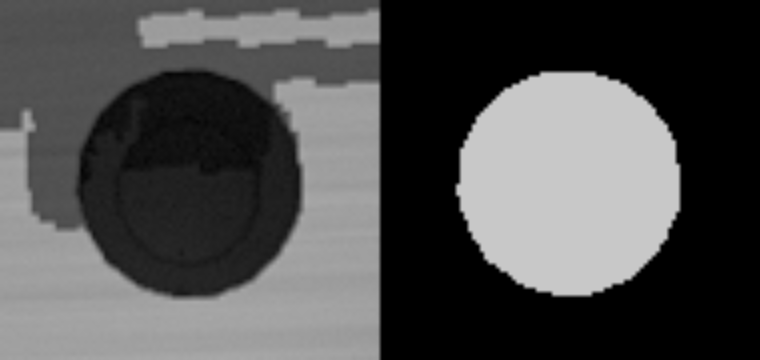

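```bash
python3 - <<'E'
from h import *
plan([.6463,.2985,.0075],TY-np.pi/2)
E
```

```text
clock 11.75 tcp [0.5888 0.2951 0.1202] F [-0.5  0.1  0.2] w 0.0939 q [-0.62  0.74  0.19  1.58 -0.17  0.84 -1.97]
 tool x [-0.035 -0.999 -0.   ]  rot [-0.  0. -0.]  shift(new frame) [-0.0054 -0.0574  0.1127]  shift(old frame) [-0.0054 -0.0574  0.1127]
```

Emit:
apply_moves(commands=[[[-0.0025,-0.029,0],[0,0,0],0],[[-0.0025,-0.0285,0],[0,0,0],0],[[0,0,0.03],[0,0,0],0],[[0,0,0.03],[0,0,0],0],[[0,0,0],[0,0,0],0]])

```text
clock: 12.38
tcp_pos: [0.6442, 0.2975, 0.0574]
eef_rot: [2.179, -2.256, -0.003]
wrist_force: [0.4, 0.7, 0.3]
grip_width: 0.0939
```

```bash
python3 - <<'E'
from h import *
plan([.6463,.2985,.0075],TY-np.pi/2)
im=ctrl.camera("scene"); cv2.imwrite("pics/s5.png",cv2.resize(im[180:300,320:470,::-1],(750,600),interpolation=cv2.INTER_CUBIC))
E
```

```text
clock 12.38 tcp [0.6442 0.2975 0.0574] F [0.4 0.7 0.3] w 0.0939 q [-0.56  0.89  0.17  1.44 -0.18  0.83 -1.94]
 tool x [-0.034 -0.999  0.002]  rot [ 0.005 -0.002  0.   ]  shift(new frame) [-0.001  -0.0021  0.0499]  shift(old frame) [-0.0012 -0.0023  0.0499]
```

View pics/s5.png

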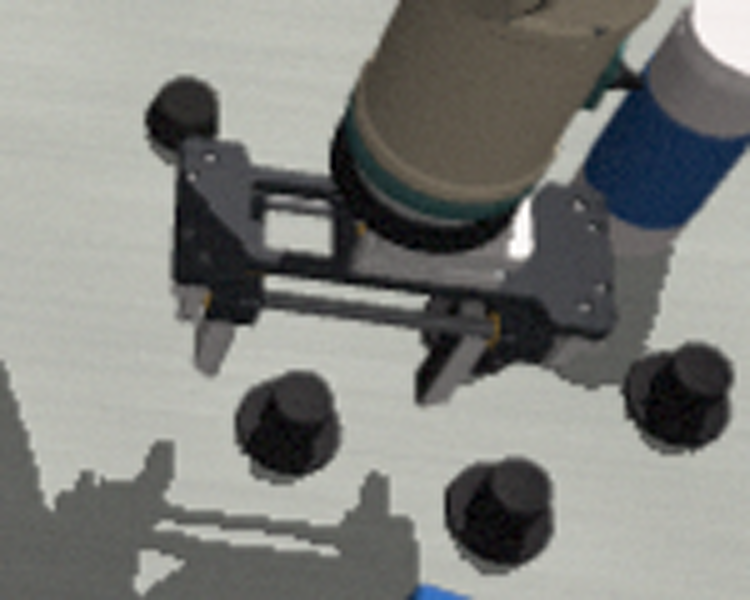

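Emit:
apply_moves(commands=[[[0,0,0.02],[0,0,0],0],[[0,0,0.015],[0,0,0],0],[[0,0,0],[0,0,0],0],[[0,0,0],[0,0,0],0],[[0,0,0],[0,0,0],0]])

```text
clock: 13.05
tcp_pos: [0.6468, 0.2986, 0.0257]
eef_rot: [-2.182, 2.258, -0.001]
wrist_force: [-0.5, -0.1, 0.7]
grip_width: 0.0938
```

```bash
python3 - <<'E'
from h import *
plan([.6463,.2985,.0075],TY-np.pi/2)
E
```

```text
clock 13.05 tcp [0.6468 0.2986 0.0257] F [-0.5 -0.1  0.7] w 0.0938 q [-0.56  0.93  0.17  1.45 -0.19  0.78 -1.93]
 tool x [-0.034 -0.999 -0.001]  rot [-0.001  0.001  0.   ]  shift(new frame) [0.0002 0.0005 0.0182]  shift(old frame) [0.0002 0.0006 0.0182]
```

Emit:
apply_moves(commands=[[[0,0.0005,0.012],[0,0,0],0],[[0,0,0.0062],[0,0,0],0],[[0,0,0],[0,0,0],0],[[0,0,0],[0,0,0],1],[[0,0,0],[0,0,0],1]])

```text
clock: 13.68
tcp_pos: [0.6461, 0.2985, 0.0071]
eef_rot: [-2.183, 2.259, -0.0]
wrist_force: [-0.3, -0.1, -0.4]
grip_width: 0.0774
```

Emit:
apply_moves(commands=[[[0,0,0],[0,0,0],1],[[0,0,0],[0,0,0],1],[[0,0,0],[0,0,0],1],[[0,0,0],[0,0,0],1],[[0,0,0],[0,0,0],1]])

```text
clock: 14.3
tcp_pos: [0.6458, 0.2983, 0.0068]
eef_rot: [2.183, -2.259, 0.0]
wrist_force: [-1.4, -0.3, 0.3]
grip_width: 0.0299
```

The cap is gripped at 29.9 mm, the hub's width. I'll lift it and carry it to the tray.

Emit:
apply_moves(commands=[[[0,0,-0.02],[0,0,0],1],[[0,0,-0.045],[0,0,0],1],[[0,0,-0.045],[0,0,0],1],[[0.04,0,0],[0,0,0],1],[[0.05,0,0],[0,0,0],1]])

```text
clock: 14.92
tcp_pos: [0.6434, 0.2094, 0.1192]
eef_rot: [-2.184, 2.253, -0.002]
wrist_force: [-0.2, -1.2, -1.6]
grip_width: 0.0291
```

Emit:
apply_moves(commands=[[[0.05,0.01,0],[0,0,0],1],[[0.05,0.01,0],[0,0,0],1],[[0.05,0.01,0],[0,0,0],1],[[0.04,0.01,0],[0,0,0],1],[[0,0,0],[0,0,0],1]])

```text
clock: 15.55
tcp_pos: [0.5959, 0.0148, 0.1185]
eef_rot: [2.175, -2.266, 0.004]
wrist_force: [0.6, 0.3, -0.6]
grip_width: 0.0293
```

```bash
python3 - <<'E'
from h import *
plan([.609,-.0113,.075],TY-np.pi/2)
m=ctrl.camera_model("wrist"); im=ctrl.camera("wrist"); save("w5.png",im)
o=ctrl.observe(); R=Rot.from_rotvec(o["eef_rot"])
print("expected cap underside centre",proj(m,o["tcp_pos"]+R.apply([0,0,.007])),"stud",proj(m,tw(0,0,38)))
E
```

```text
clock 15.55 tcp [0.5959 0.0148 0.1185] F [ 0.6  0.3 -0.6] w 0.0293 q [-0.17  0.66  0.16  1.76 -0.14  0.73 -1.55]
 tool x [-0.041 -0.999  0.002]  rot [-0.001 -0.002 -0.007]  shift(new frame) [ 0.0256 -0.014   0.0435]  shift(old frame) [ 0.0254 -0.0141  0.0435]
expected cap underside centre [283.21800982 240.41264416] stud [318.46494208 195.92875533]
```

View pics/w5.png

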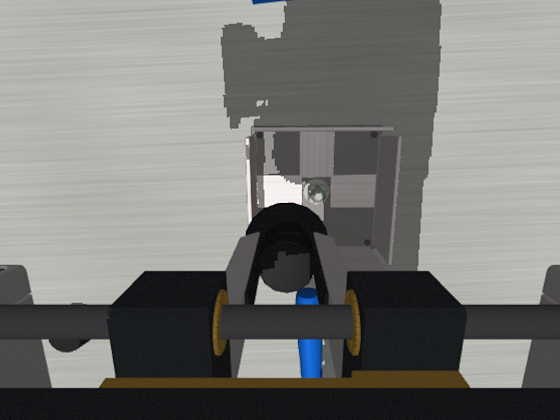

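Emit:
apply_moves(commands=[[[0.0,0,0],[0,0,0],1],[[0.0,0,0],[0,0,0],1],[[0,0,0],[0,0,0],1],[[0,0,0],[0,0,0],1],[[0,0,0],[0,0,0],1]])

```text
clock: 16.23
tcp_pos: [0.5962, 0.0201, 0.1167]
eef_rot: [2.183, -2.259, -0.0]
wrist_force: [-0.2, 0.8, 0.0]
grip_width: 0.0296
```

```bash
python3 - <<'E'
from h import *
plan([.609,-.0113,.075],TY-np.pi/2)
m=ctrl.camera_model("wrist"); im=ctrl.camera("wrist"); save("w6.png",im)
o=ctrl.observe(); R=Rot.from_rotvec(o["eef_rot"])
print("expected cap underside centre",proj(m,o["tcp_pos"]+R.apply([0,0,.007])),"flange far edge",proj(m,o["tcp_pos"]+R.apply([0,-.026,.007])),proj(m,o["tcp_pos"]+R.apply([0.026,0,.004])),proj(m,o["tcp_pos"]+R.apply([-.026,0,.004])),"stud",proj(m,tw(0,0,38)))
r=ctrl.spot_point("wrist","stud_top"); print([(np.round(q["uv"],1).tolist(),round(q["p"],2),np.round(onz(m,q["uv"],.038),4)) for q in r])
cv2.imwrite("pics/w6c.png",cv2.resize(im[110:310,190:430,::-1],(720,600),interpolation=cv2.INTER_CUBIC))
E
```

```text
clock 16.23 tcp [0.5962 0.0201 0.1167] F [-0.2  0.8  0. ] w 0.0296 q [-0.18  0.66  0.15  1.76 -0.14  0.73 -1.55]
 tool x [-0.034 -0.999  0.   ]  rot [ 0.    -0.     0.001]  shift(new frame) [ 0.031  -0.0138  0.0417]  shift(old frame) [ 0.031  -0.0138  0.0417]
expected cap underside centre [288.72156059 241.4746992 ] flange far edge [288.82010266 200.84325315] [331.10566536 243.20583482] [246.41338235 243.18613742] stud [325.40742305 196.67078392]
[([323.8, 196.4], 0.69, array([ 0.6083, -0.0102,  0.038 ]))]
```

View pics/w6c.png

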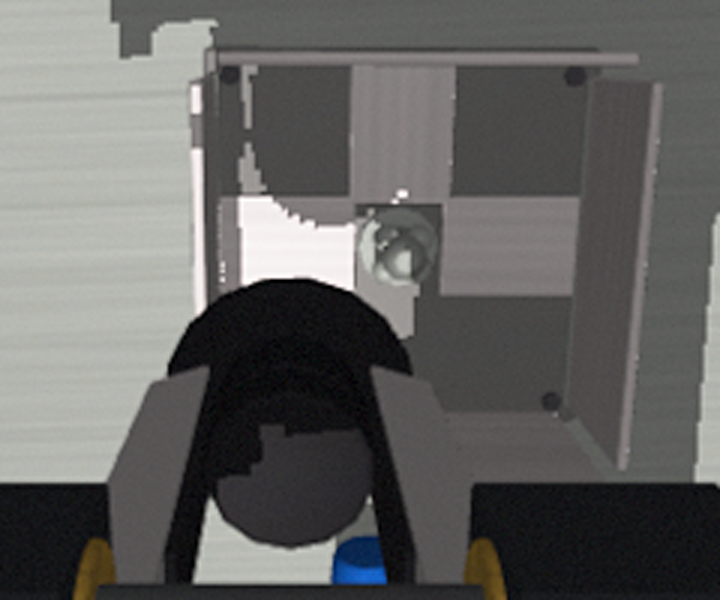

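The cap hangs level, centred between the fingers, with its flange edge at about (287,203). The stud tip is at (324,195). I'll move above it.

Emit:
apply_moves(commands=[[[0.016,-0.007,0],[0,0,0],1],[[0.015,-0.007,0],[0,0,0],1],[[0,0,0.03],[0,0,0],1],[[0,0,0.022],[0,0,0],1],[[0,0,0],[0,0,0],1]])

```text
clock: 16.95
tcp_pos: [0.6081, -0.0131, 0.0633]
eef_rot: [2.179, -2.259, -0.003]
wrist_force: [0.2, 0.1, -0.2]
grip_width: 0.0297
```

Emit:
apply_moves(commands=[[[0.0,0,0],[0,0,0],1],[[0.0,0,0],[0,0,0],1],[[0,0,0],[0,0,0],1],[[0,0,0],[0,0,0],1],[[0,0,0],[0,0,0],1]])

```text
clock: 17.58
tcp_pos: [0.6093, -0.0114, 0.065]
eef_rot: [-2.183, 2.259, -0.0]
wrist_force: [0.1, -0.5, 0.6]
grip_width: 0.0297
```

```bash
python3 - <<'E'
from h import *
plan([.6093,-.0113,.0465],TY-np.pi/2)
im=ctrl.camera("scene"); cv2.imwrite("pics/s6.png",cv2.resize(im[195:285,205:317,::-1],(747,600),interpolation=cv2.INTER_CUBIC))
im=ctrl.camera("wrist"); save("w7.png",im)
E
```

```text
clock 17.57 tcp [ 0.6093 -0.0114  0.065 ] F [ 0.1 -0.5  0.6] w 0.0297 q [-0.11  0.75  0.13  1.76 -0.15  0.64 -1.49]
 tool x [-0.034 -0.999 -0.   ]  rot [-0.  0.  0.]  shift(new frame) [-0.0001 -0.      0.0185]  shift(old frame) [-0.0001 -0.      0.0185]
```

View pics/s6.png

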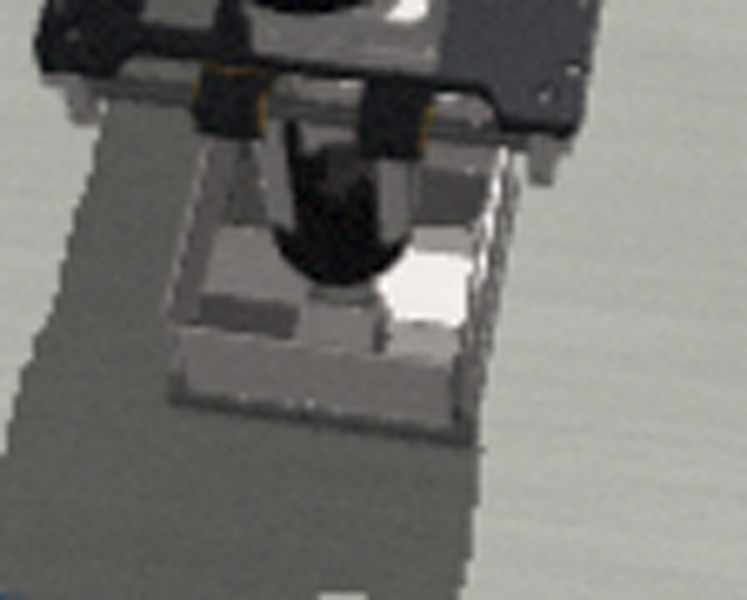

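View pics/w7.png

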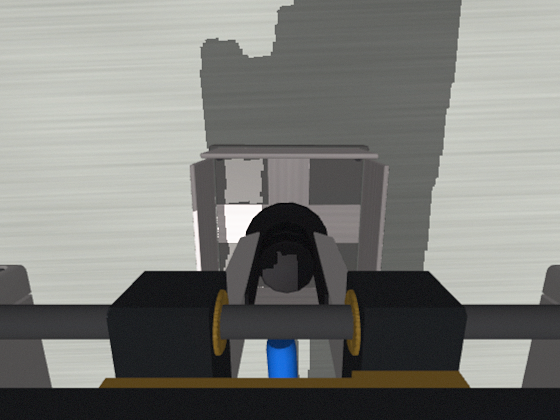

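```bash
python3 - <<'E'
from h import *
im=cv2.imread("pics/w7.png"); cv2.imwrite("pics/w7c.png",cv2.resize(im[135:255,180:400],(792,432),interpolation=cv2.INTER_CUBIC))
m=ctrl.camera_model("wrist")
for p in [(55,-50,66),(55,50,66),(50,55,66),(50,-55,66)]: print(p,proj(m,tw(*p)))
o=ctrl.observe(); R=Rot.from_rotvec(o["eef_rot"])
print("flange",[np.round(proj(m,o["tcp_pos"]+R.apply([a,b,.001])),1) for a,b in [(0,-.026),(.026,0),(-.026,0)]])
g=cv2.cvtColor(im,cv2.COLOR_BGR2GRAY); print(g[215,235:250],g[215,322:335]); print(g[228,240:250],g[228,322:335]); print(g[195:210,287])
E
```

```text
(55, -50, 66) [378.90987631 155.61835502]
(55, 50, 66) [199.28808754 155.51354025]
(50, 55, 66) [190.95942494 164.50752977]
(50, -55, 66) [387.18454559 164.62042843]
flange [array([288.7, 203.2]), array([331.6, 245. ]), array([245.7, 245. ])]
[249 249 249 249 250 249 250 250 250 249 249 249 250 250 250] [132 132 132 130 131 131 131 132 130 130 131 130 131]
[250 250 250 250 251 254 252 158   4  15] [ 18  18  15  36  92 138 131 132 134 132 131 133 132]
[136 135 137 139 136 136 141 119  10  18  21  17  19  21  18]
```

View pics/w7c.png

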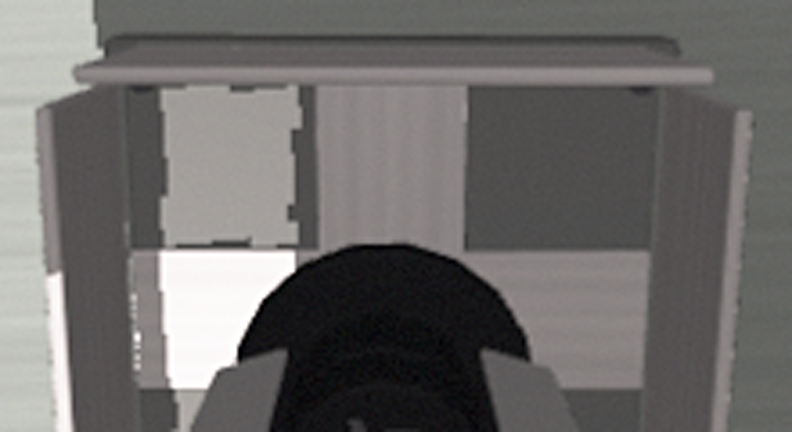

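Relative to the fingers and cap (mid-column 287), the tray's mid-line is at about 289. That puts the cap roughly 1.3 mm too far to +y, while the x direction agrees. I'll correct that and lower the cap onto the stud.

Emit:
apply_moves(commands=[[[0.0013,0,0.01],[0,0,0],1],[[0.0,0,0.01],[0,0,0],1],[[0,0,0.004],[0,0,0],1],[[0,0,0],[0,0,0],1],[[0,0,0],[0,0,0],1]])

```text
clock: 18.3
tcp_pos: [0.6093, -0.0128, 0.0409]
eef_rot: [-2.183, 2.259, -0.0]
wrist_force: [-0.1, 0.4, -1.3]
grip_width: 0.0293
```

Emit:
apply_moves(commands=[[[0.0,0,0.002],[0,0,0],1],[[0.0,0,0.002],[0,0,0],1],[[0,0,0],[0,0,0],1],[[0,0,0],[0,0,0],1],[[0,0,0],[0,0,0],1]])

```text
clock: 18.92
tcp_pos: [0.6092, -0.0128, 0.0372]
eef_rot: [-2.183, 2.259, -0.0]
wrist_force: [-1.3, 0.2, 6.1]
grip_width: 0.0294
```

The cap rests on the balls (z = 37.2 mm, 6 N up, hardly any side force). Now I'll press.

Emit:
apply_moves(commands=[[[0.0,0,0.0015],[0,0,0],1],[[0.0,0,0.0015],[0,0,0],1],[[0,0,0.0015],[0,0,0],1],[[0,0,0.001],[0,0,0],1],[[0,0,0],[0,0,0],1]])

```text
clock: 19.55
tcp_pos: [0.6083, -0.0128, 0.0318]
eef_rot: [2.182, -2.259, -0.002]
wrist_force: [-3.2, 0.1, 5.5]
grip_width: 0.0295
```

Emit:
apply_moves(commands=[[[0.0,0,0.0015],[0,0,0],1],[[0.0,0,0.0015],[0,0,0],1],[[0,0,0.0015],[0,0,0],1],[[0,0,0.001],[0,0,0],1],[[0,0,0],[0,0,0],1]])

```text
clock: 20.18
tcp_pos: [0.609, -0.0128, 0.0254]
eef_rot: [2.183, -2.259, -0.0]
wrist_force: [-1.1, -0.8, -4.1]
grip_width: 0.0297
```

Emit:
apply_moves(commands=[[[0.0,0,0.001],[0,0,0],1],[[0.0,0,0.001],[0,0,0],1],[[0,0,0.0005],[0,0,0],1],[[0,0,0],[0,0,0],1],[[0,0,0],[0,0,0],1]])

```text
clock: 20.8
tcp_pos: [0.6096, -0.0126, 0.0242]
eef_rot: [-2.183, 2.258, -0.001]
wrist_force: [-1.2, 0.6, 4.8]
grip_width: 0.0295
```

Emit:
apply_moves(commands=[[[0.0,0,0.001],[0,0,0],1],[[0.0,0,0],[0,0,0],1],[[0,0,0],[0,0,0],1],[[0,0,0],[0,0,0],1],[[0,0,0],[0,0,0],1]])

```text
clock: 21.42
tcp_pos: [0.6096, -0.0127, 0.0241]
eef_rot: [-2.182, 2.258, -0.001]
wrist_force: [-3.4, 0.8, 12.5]
grip_width: 0.0292
```

```bash
python3 - <<'E'
from h import *
plan(tw(0,0,24.5),TY-np.pi/2)
im=ctrl.camera("scene"); cv2.imwrite("pics/s7.png",cv2.resize(im[195:285,205:317,::-1],(747,600),interpolation=cv2.INTER_CUBIC))
m=ctrl.camera_model("wrist");im=ctrl.camera("wrist"); cv2.imwrite("pics/w8c.png",cv2.resize(im[120:320,160:420,::-1],(780,600),interpolation=cv2.INTER_CUBIC))
for k in range(3): print(np.round(ctrl.observe()["wrist_force"],1)); ctrl.camera("top")
o=ctrl.observe(); R=Rot.from_rotvec(o["eef_rot"])
print("flange",[np.round(proj(m,o["tcp_pos"]+R.apply([a,b,.001])),1) for a,b in [(0,-.026),(.026,0),(-.026,0)]])
for p in [(55,-50,66),(55,50,66),(50,55,66),(50,-55,66)]: print(p,proj(m,tw(*p)))
E
```

```text
clock 21.43 tcp [ 0.6096 -0.0127  0.0241] F [-3.4  0.8 12.5] w 0.0292 q [-0.1   0.81  0.12  1.77 -0.16  0.57 -1.48]
 tool x [-0.034 -0.999 -0.   ]  rot [-0.001  0.     0.   ]  shift(new frame) [-0.0011  0.0017 -0.0004]  shift(old frame) [-0.0011  0.0017 -0.0004]
[-3.9  1.6 12.2]
[-4.   0.4 12.2]
[-4.7  0.9 11.5]
flange [array([288.8, 203.2]), array([331.6, 245. ]), array([245.7, 245. ])]
(55, -50, 66) [402.78142997 164.98852873]
(55, 50, 66) [171.50316015 164.86917531]
(50, 55, 66) [161.04536112 176.34514917]
(50, -55, 66) [413.21389926 176.47695208]
```

View pics/s7.png

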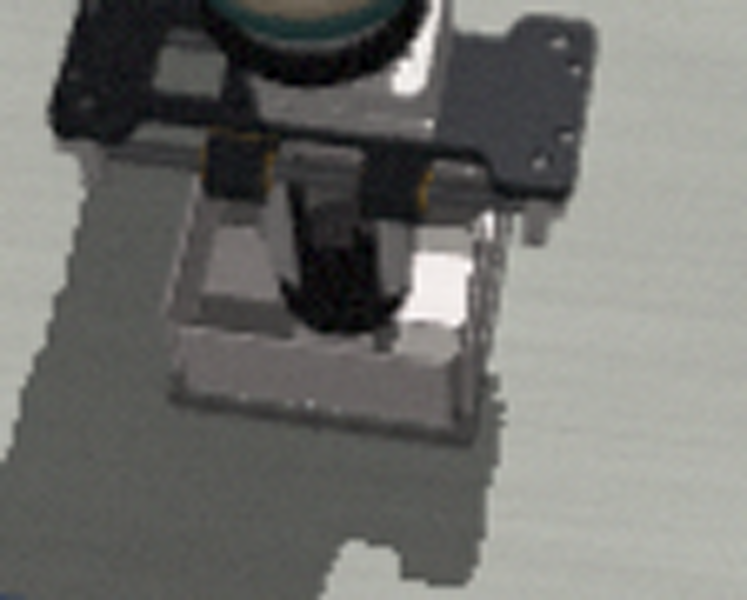

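View pics/w8c.png

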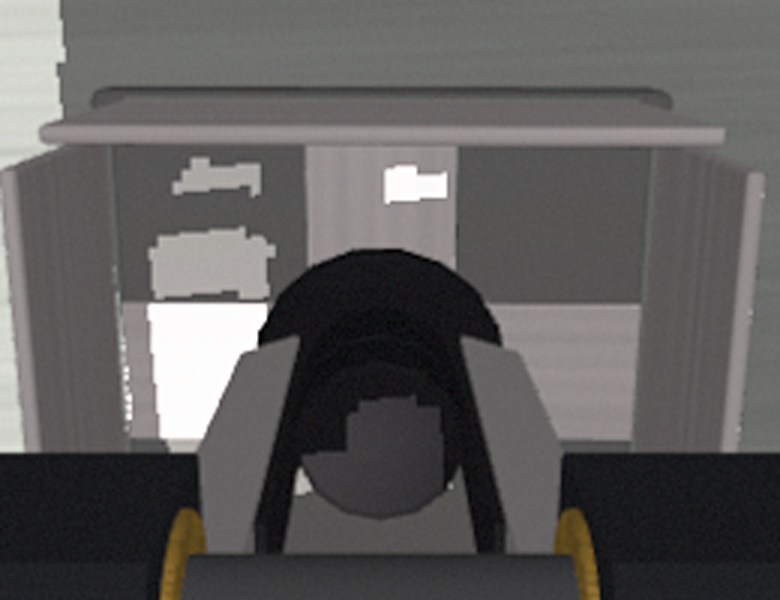

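The cap is on a hard stop: the last 1 mm of command raised the force from 5 to 12 N while z moved only 0.1 mm. Its underside is at about 17.1 to 17.3 mm. It had drawn itself down (−4 N) just before. The walls still match their predicted upright edges, and the force is steady at about 12 N, so I'm handing in.

```bash
python3 - <<'E'
from h import *
o=ctrl.observe(); print(o["clock"],o["wrist_force"],o["tcp_pos"],o["grip_width"])
print(ctrl.hand_in())
E
```

```text
21.675 [-4.09575684  1.25048499 12.03654725] [ 0.60962998 -0.01266336  0.02412943] 0.029164413562800237
the job is handed in; nothing more can be done
None
```

The tray is folded, and the cap (the one farthest to the robot's right) is clicked onto the stud. I handed in at 21.7 s with the gripper still on the cap and pressing; no verdict was reported.

**Walls:** I pushed the right, far and left tongues in and down, each to a hard stop at about 17 mm. In the wrist picture, the upright edges matched their predicted positions to about 1 px, and they still looked upright after the press.

**Click:** I gripped the cap by its hub at about 30 mm.
- It rested on the balls with 6 N upward force.
- While I pressed, the force dropped and reversed to −4 N as the cap drew itself down.
- It then met a hard stop with its underside at about 17.1 mm, against 17.5 mm expected.

**Final state:** the force is about 12 N down, slightly above the 10 N asked. The tool is level to about 0.001 rad.

**What disagreed:**
- **Camera calibration:** the wrist and fixed cameras differed by 1–2 mm, so I shifted the cap 1.3 mm sideways before pressing. The final position differs from my tray estimate by about 2 mm, which is within that disagreement.
- **Side force:** about 4 N remained while pressing.
- **Bystanders:** I planned the moves to clear them and saw none moved in the pictures, but I did not measure their positions at the end.

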